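# Set the slide carriage against its locating pin with the play taken up

## Task

The slide carriage on the small scanner stage was left with the play of its drive in an unknown state. Holding only the black handle fin, draw the carriage back away from the locating gauge by about 20 mm from where it stands, then bring it up again in one direction, slowly and by feel, until its nose presses the sprung locating pin with about 5 newtons (it never bears more than 10), and let go with the handle's tongue still lying against the lug on the gauge side. Do not back up at the end, do not touch the carriage or the gauge, and leave the things around the stage where they are.

Things in the scene. Friction and masses are not known exactly. Their poses are not given: they have to be found in the camera images.
- stage: Fixed aluminium base plate, 170 (x) x 280 (y) x 18 mm high, flat on the bench; origin at the centre of its underside, z up. Its +y axis is the approach direction: carriage and handle slide along its y only and the gauge stands at its +y end. All parts on it share its axes. Its yaw differs by up to 0.5 rad.
- handle: Hand slide at the stage's -x edge: steel block 30 x 40 x 14 mm with a black fin on top. Origin: centre of the block's underside, 20.5 mm above the bench. It slides with about 4 N of friction, stays where left, and can go at least 40 mm towards -y from any start. It moves the carriage only through its tongue, which starts anywhere in its play.
- fin (a point): Where to hold the handle: point in the black upright fin, 45 mm above the handle's origin, on its centre line. The fin is 24 (x) x 12 (y) mm, its top 11 mm above this point and 76 mm above the bench, its foot (top of the block) 31 mm below this point; free on all sides. Pinch it from above across its 12 mm, fingers closing along y.
- tongue (a point): Centre line of the handle's steel tongue, near its tip: 10 mm wide in y, level with the handle origin's y. It reaches from the block towards +x between the carriage's two lugs, whose gap is 24 mm, so it has 14 mm of play: pushed towards the gauge it bears on the gauge-side lug, drawn back on the other one.
- carriage: Slide carriage: grey plate 75 (x) x 100 (y) x 14 mm with three glass slides. Slides along the stage's y with about 8 N of friction of its own, stays where left, and can be drawn at least 30 mm towards -y from any start. Origin: centre of its underside, midway in y between its two lugs. The robot must not touch it.
- lug (a point): Middle of the bearing face of the gauge-side (+y) steel lug on the carriage's -x side. The tongue lies against this lug when the tongue's centre line is 5 mm to -y of this point, that is when the handle's origin is 7 mm to +y of the carriage's; the other lug bears at 7 mm to -y.
- nose (a point): Tip of the round steel nose on the carriage's +y end, 60 mm from its origin, in line with the pin. At the start it is anywhere from 13.5 mm short of the pin to pressing it 3.5 mm in.
- gauge: Locating gauge, fixed to the stage: housing 36 (x) x 40 (y) x 34 mm; origin at the bottom centre of its face towards the carriage. A brass sleeve and a steel pin, 8 mm thick, stand out of that face; free tip 18 to 30 mm out, differs. Sprung pin: 2 N per mm, no preload, 12 mm of travel. Pushing feels like 4 + 8 N, plus 2 N for each mm the pin is in; let go, friction holds it all.
- rack: Bystander: loose lilac slide rack, 45 x 85 mm, 60 mm high, with slides; origin at the centre of its underside. Leave it alone.
- slide_box: Bystander: loose cardboard box of slides, 85 x 60 x 32 mm; origin at the centre of its underside. Leave it alone.
- jar: Bystander: loose clear specimen jar with white cap, 48 mm across, 60 mm high; origin at the centre of its underside. Leave it alone.

How it is judged:
On the way, in this order (a step that is already met when the one before it is completed fails the run):
1. the carriage has been drawn back at least 15 mm from where it started, clear of the pin (distance of carriage from where it was at the start of the episode above 0.015 m and y of carriage in the frame of gauge below -0.1 m), for 0.1 s.
2. the carriage presses the pin with 3 to 7 N, the tongue on the gauge-side lug (contact force between carriage and gauge between 3 and 7 N and y of handle in the frame of carriage above 0.0055 m), for 0.2 s.
At the end, for the whole second after the job is handed in: carriage and handle at rest, the nose pressing the pin with 3 to 7 N, and the handle's origin more than 5.5 mm to +y of the carriage's (tongue within 1.5 mm of lying on the gauge-side lug) (all of step 2 and linear speed of each of carriage, handle below 0.003 m/s); the robot touches nothing.
It fails at once if the pin is pressed with more than 10 N (contact force between carriage and gauge above 10 N).
It fails at once if the robot touches the carriage (contact force between any of the fingers, the arm and carriage above 0.5 N).
It fails at once if the robot touches the gauge (contact force between any of the fingers, the arm and gauge above 0.5 N).
It fails at once if a bystander is moved by more than 20 mm (distance of any of rack, slide_box, jar from where it was at the start of the episode above 0.02 m).
It also fails if it takes over 64 s, if anything falls off the work surface, if the arm or the gripper's body presses on something with over 40 N, if the wrist force passes 120 N, or if a joint passes its speed limit or range.

## Robot

A 6-joint arm with a two-finger parallel gripper is mounted at the origin on the work surface. World frame = base frame: x ahead of the robot, y to its left, z up, the work surface at z = 0. Lengths are in m, angles in rad, forces in N, time in s.
With the tool pointing down it reaches from about 0.35 to 0.775 m from the base axis. Payload 5.5 kg.
Tool frame: the origin (TCP) lies at the very end of the fingers, on their centre line; the grasp point (between the pads) lies 19 mm behind it (env.grip_point_offset is the distance from the TCP to the grasp point, in m); z points along the fingers, y is the line along which they close (so a half turn about z gives the same grasp; the last joint's range is limited). The gripper opens to 85 mm and grips with 20 to 120 N. Pads are 22 mm wide; open, the fingers measure 114 mm over their backs; the gripper's body (76 mm by 85 mm) begins 54 mm behind the grasp point. The pads swing forward as they close: fully open they stand 13 mm farther back than shut.
Start: joints at [1.037, 0.313, 0.046, 1.304, 0, 1.431], TCP at [0.221, 0.531, 0.231] pointing down, gripper open.
Joint ranges: [-2.76, 2.76], [-0.86, 1.69], [-1.03, 1.26], [-2.2, 2.34], [-1.47, 1.5], [-3.14, 3.14]. Speed limits (rad/s): [2.57, 2.57, 3.14, 3.14, 3.14, 3.14].

## Interface

Orientations are given as a unit quaternion [w, x, y, z].
In Python, from workcell import sensors, imaging, workorder, env gives the robot as it stands.
- The arm moves only by the shell command python3 -m handwheel 'ROWS' [FORCE]. ROWS is JSON, a list of rows, each a list of 5 numbers: the shift along the tool's x, y, z in mm, then the turn about the tool's z in rad, then the opening, from 0 (shut) to 1 (fully open). A call has 1 to 8 rows; each row is the pose to reach, as a shift and turn from the pose commanded when the call began, along the tool's axes at that moment; what a row does not reach only later rows make up. A row lasts 1/10 s, in which the tool goes at most 50 mm and 8.59 degrees, less where a joint would pass 70% of its speed; a pose out of reach is approached as far as the arm can. A call with a gripper value outside its range is refused whole. The fingers move at their own pace and stop on an object; FORCE is the grip in N (left out, the last holds). Time passes only in rows, so rows that repeat a pose let the fingers close. It gives the time, the measured TCP pose, the force, the opening and the grip force at its end, in the units of the state.
- sensors.get_state(): the state, without advancing time (a new reading comes with each control period).
- imaging.read_camera(name): name is "side" or "top" or "wrist"; returns a dict with "color" (480x640x3 uint8, blue, green, red), "z_map" (480x640 float32, m along the optical axis (not along the pixel's ray), 0 where there is no reading), "fx", "fy", "cx", "cy" (pixels), "k1" (the pictures are not rectified: a ray, as slopes to the right and down, at radius r is drawn at 1 + k1 r^2 times it, then the intrinsics apply), "xyz" and "rotation" of the camera in the world. Camera axes: x right, y down, z forward; pixel columns grow to the right and rows downward; lengths in m; the calibration is good to about 2 mm. A picture is of the moment at which its call begins.
- workorder.hand_in(): hands the job in; it is judged then, once.
The state is a dict: "clock": time; "joint_pos": joint angles; "qvel": joint speeds; "tau": joint torques, N m; "tcp_pos": TCP position; "orientation": TCP orientation; "wrist_force": force on the tool from outside, world axes, zero at the start; "ft_torque": the same for the moment, N m; "finger_gap": finger opening in m; "grip_force": force on a finger pad.
Only numpy, scipy, OpenCV 4.12 (cv2) and the standard library are available. Lean on these libraries where they do the work, as an engineer would, in place of code of your own. Each camera call takes 0.05 s, during which the arm holds its last target. There are 200 camera calls.

## Working session

There is one attempt and no reset: what is moved stays moved. The work goes in short steps, Python scripts to look and compute and a shell command to move; the robot and the scene stay as the last step left them, time stands still between calls to the robot, and variables do not carry over. Pictures are saved under pics/ and viewed, at most 10 in all, crops included, and the job is handed in when it is done.

```bash
mkdir -p pics; ls
python3 - <<'E'
from workcell import sensors, imaging, env
import cv2, numpy as np
s=sensors.get_state()
print({k:np.round(v,3).tolist() for k,v in s.items()}, env.grip_point_offset)
for n in ("top","side"):
    d=imaging.read_camera(n); cv2.imwrite(f"pics/{n}0.png",d["color"]); np.savez(f"{n}0.npz",**d)
    print(n,{k:np.round(d[k],4).tolist() for k in d if k not in("color","z_map")})
E
```

```text
pics
{'clock': 0.0, 'joint_pos': [1.037, 0.314, 0.045, 1.304, 0.0, 1.431], 'qvel': [-0.002, 0.002, 0.001, -0.0, 0.0, 0.001], 'tau': [0.0, -48.063, 29.853, 0.019, 0.0, 0.0], 'tcp_pos': [0.22, 0.531, 0.23], 'orientation': [-0.0, 0.196, 0.981, -0.001], 'wrist_force': [0.196, -0.104, -0.587], 'ft_torque': [0.039, 0.023, 0.013], 'grip_force': 0.0, 'finger_gap': 0.086} 0.0187
top {'fx': 492.5727, 'fy': 492.5727, 'cx': 312.3332, 'cy': 243.2389, 'k1': -0.1053, 'xyz': [0.4807, 0.0351, 0.9331], 'rotation': [-0.0616, 0.7083, -0.7015, 0.0484]}
side {'fx': 514.4509, 'fy': 514.4509, 'cx': 313.3987, 'cy': 241.4444, 'k1': -0.1432, 'xyz': [0.3882, -0.839, 0.6519], 'rotation': [-0.4864, 0.8641, -0.1175, 0.0546]}
```

View pics/top0.png

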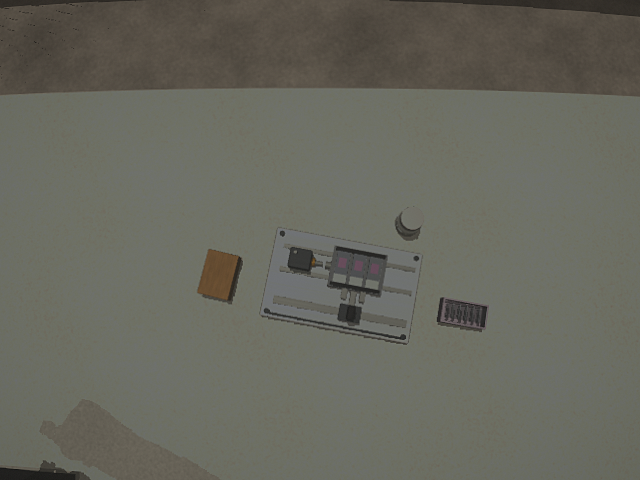

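The top view shows the stage (corners about (278,228), (422,254), (408,343), (262,317)), the gauge at (300,260), the carriage at (357,270) and the fin at (349,312). Stage +y points left in the image.

```bash
cat > h.py <<'E'
import numpy as np, cv2
from scipy.spatial.transform import Rotation as R
def load(n): return dict(np.load(n))
def rot(d):
    r=np.array(d["rotation"]); return R.from_quat(r[[1,2,3,0]]).as_matrix() if r.shape==(4,) else r
def K(d): return np.array([[d["fx"],0,d["cx"]],[0,d["fy"],d["cy"]],[0,0,1.]]),np.array([float(d["k1"]),0,0,0])
def rays(d,uv):
    k,c=K(d); p=cv2.undistortPoints(np.float64(uv).reshape(-1,1,2),k,c)[:,0]
    return np.c_[p,np.ones(len(p))]
def at_z(d,uv,z):
    w=rays(d,uv)@rot(d).T; return d["xyz"]+w*((z-d["xyz"][2])/w[:,2])[:,None]
def proj(d,P):
    k,c=K(d); M=rot(d).T
    return cv2.projectPoints(np.float64(P).reshape(-1,1,3),cv2.Rodrigues(M)[0],-M@d["xyz"],k,c)[0][:,0]
def cloud(d):
    v,u=np.mgrid[:480,:640]; uv=np.c_[u.ravel(),v.ravel()]; z=d["z_map"].ravel()
    return (d["xyz"]+(rays(d,uv)*z[:,None])@rot(d).T).reshape(480,640,3)
E
python3 - <<'E'
from h import *
d=load("top0.npz")
c=at_z(d,[(278,228),(422,254),(408,343),(262,317)],.018); print(c.round(3))
e=(c[0]+c[3]-c[1]-c[2]); print("len",np.linalg.norm(e)/2,"y dir",np.arctan2(e[1],e[0]))
w=np.linalg.norm(c[0]-c[3]);print("w",w)
P=cloud(d); s=P[290:330,330:370]; m=s[...,2]>.065; q=s[m]; print(m.sum(),q.mean(0),q.min(0),q.max(0))
print("stage z",P[300,300],P[280,357])
cv2.imwrite("pics/crop0.png",cv2.resize(d["color"][220:350,255:430],None,fx=4.5,fy=4.5,interpolation=cv2.INTER_CUBIC))
E
```

```text
[[ 0.653  0.118  0.018]
 [ 0.606 -0.153  0.018]
 [ 0.441 -0.124  0.018]
 [ 0.486  0.144  0.018]]
len 0.27399831693169074 y dir 1.4016736091500634
w 0.16938087867969462
102 [ 0.49343015 -0.01222463  0.13471624] [ 0.48074928 -0.02309462  0.06651437] [0.50593973 0.03507506 0.93308895]
stage z [0.51773732 0.07469519 0.01757064] [ 0.5542385  -0.02943053  0.03670131]
```

View pics/crop0.png

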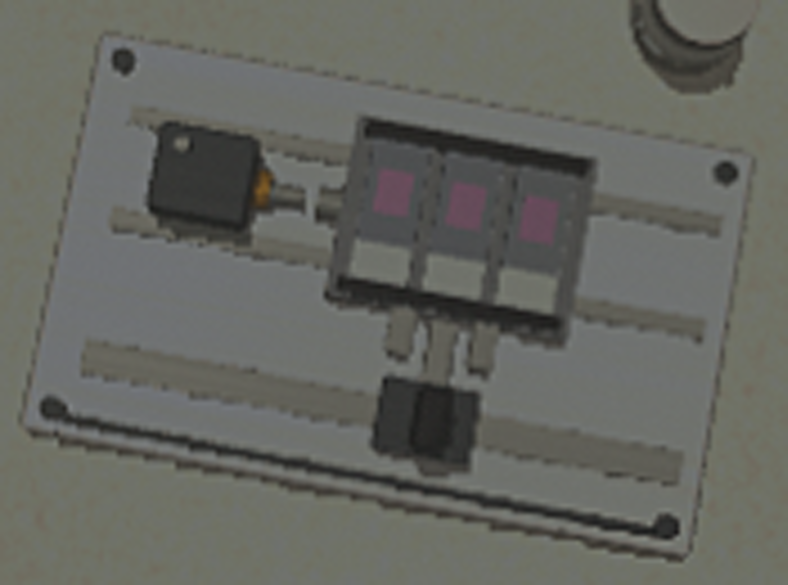

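The crop shows the nose at about (320,205) in the crop, just short of the pin tip at (305,197). The tongue is mid-play between the lugs, and the fin top is centred at about (433,418), which is image (351,313).

```bash
cat > plan.py <<'E'
import sys
from h import *
from workcell import sensors
# usage: plan.py x y z yawy -> shift in tool axes (mm) and turn
def plan(x,y,z,yawy):
    s=sensors.get_state(); q=np.array(s["orientation"]); M=R.from_quat(q[[1,2,3,0]]).as_matrix()
    sh=M.T@(np.array([x,y,z])-s["tcp_pos"])*1e3
    a=np.arctan2(M[1,1],M[0,1])
    return sh.round(1), round(float(-(yawy-a)),4), np.round(s["tcp_pos"],4), s["clock"]
if __name__=="__main__": print(*plan(*map(float,sys.argv[1:])))
E
python3 -m handwheel '[[-34,-29,0,-0.028,1],[-68,-58,0,-0.056,1],[-102,-87,0,-0.084,1],[-136,-116,0,-0.112,1],[-170,-145,0,-0.14,1],[-204,-174,0,-0.168,1],[-238,-203,0,-0.196,1],[-272,-232,0,-0.225,1]]'
python3 - <<'E'
from h import *; from plan import plan
d=load("top0.npz"); f=at_z(d,[(351.2,312.9)],.076)[0]; print(f)
P=cloud(d); s=P[290:330,330:370]; m=(s[...,2]>.065)&(s[...,2]<.085); print(m.sum(), np.median(s[m],0),s[m].mean(0))
print(plan(f[0],f[1],.15,1.402))
E
```

```text
clock: 0.9
tcp_pos: [0.383, 0.2107, 0.2311]
orientation: [-0.0, 0.084, 0.997, 0.0]
wrist_force: [0.6, 0.0, 0.0]
finger_gap: 0.0853
grip_force: 0.0
[ 0.49403131 -0.01653944  0.076     ]
95 [ 0.49386601 -0.01610469  0.07602781] [ 0.49436453 -0.01570987  0.07588878]
(array([-147.3, -205.6,   81.1]), 0.0014, array([0.383 , 0.2107, 0.2311]), 0.9)
```

```bash
python3 -m handwheel '[[-24,-34,10,0,1],[-48,-68,20,0,1],[-73,-102,30,0,1],[-98,-137,40,0,1],[-122,-171,50,0,1],[-147,-205,60,0,1],[-147,-205,70,0,1],[-147,-205,70,0,1]]'
python3 - <<'E'
from h import *; from plan import plan
from workcell import imaging
print(plan(.494,-.016,.0468,1.402))
for n in("wrist","top"):
    d=imaging.read_camera(n); np.savez(n+"1.npz",**d)
    cv2.imwrite(f"pics/{n}1.png",d["color"])
    print(n,d["xyz"],d["rotation"])
E
```

```text
clock: 1.7
tcp_pos: [0.492, -0.0149, 0.1594]
orientation: [-0.002, 0.085, 0.996, 0.0]
wrist_force: [-0.4, 0.6, 0.6]
finger_gap: 0.0851
grip_force: 0.0
(array([ -2.6,  -0.8, 112.5]), -0.0024, array([ 0.492 , -0.0149,  0.1594]), 1.7)
wrist [ 0.41256281 -0.00135843  0.30288059] [0.12024696 0.75551393 0.63591895 0.10171757]
top [0.48074928 0.03507506 0.93308895] [-0.06156807  0.7083325  -0.70152395  0.04835897]
```

View pics/wrist1.png

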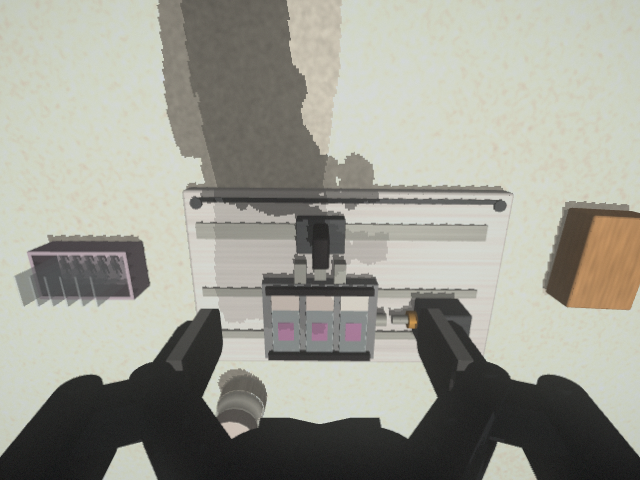

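The wrist view shows the fin at about (321,235), the plate's -x corner screws at (196,202) and (500,206), the lugs at (300,270) and (340,270), the nose at (383,317) and the pin at (397,319).

Run:
```python
from h import *; from plan import plan
d=load("wrist1.npz")
s=at_z(d,[(196,202),(500,206)],.02); e=s[1]-s[0]; yw=np.arctan2(e[1],e[0]); print(s,np.linalg.norm(e),"yaw",yw)
P=cloud(d); c=P[205:280,295:350]; m=(c[...,2]>.068)&(c[...,2]<.085); q=c[m]
print(m.sum(),q.min(0),q.max(0))
u=np.array([np.cos(yw),np.sin(yw)]); v=np.array([-u[1],u[0]])
v=-v # stage x
a,b=q[:,:2]@u,q[:,:2]@v; f=u*(a.min()+a.max())/2+v*(b.min()+b.max())/2
print("ext y,x",np.ptp(a),np.ptp(b),"fin",f,"medz",np.median(q[:,2]))
# yaw from carriage slide row: glass tops
print("yaw from plate top edge")
for h,row in(("edge",None),):
    pts=at_z(d,[(186,188),(513,190)],.018); g=pts[1]-pts[0]; print(np.linalg.norm(g),np.arctan2(g[1],g[0]))
print(plan(f[0],f[1],.0468,yw))
cv2.imwrite("pics/crop1.png",cv2.resize(d["color"][200:370,255:475],None,fx=3.5,fy=3.5,interpolation=cv2.INTER_CUBIC))
```

```text
[[ 0.45048555 -0.11252069  0.02      ]
 [ 0.49737256  0.13859153  0.02      ]] 0.25545202619870505 yaw 1.3862045340605051
594 [ 0.48069606 -0.02202177  0.06821563] [ 0.50568829 -0.00678151  0.07940169]
ext y,x 0.012053013112982153 0.02412671279006734 fin [ 0.49328649 -0.01439884] medz 0.07687428667637759
yaw from plate top edge
0.27303306557394486 1.393575801122207
(array([ -1.4,  -0.6, 114.1]), 0.0163, array([ 0.4923, -0.0136,  0.1609]), 1.8)
```

View pics/crop1.png

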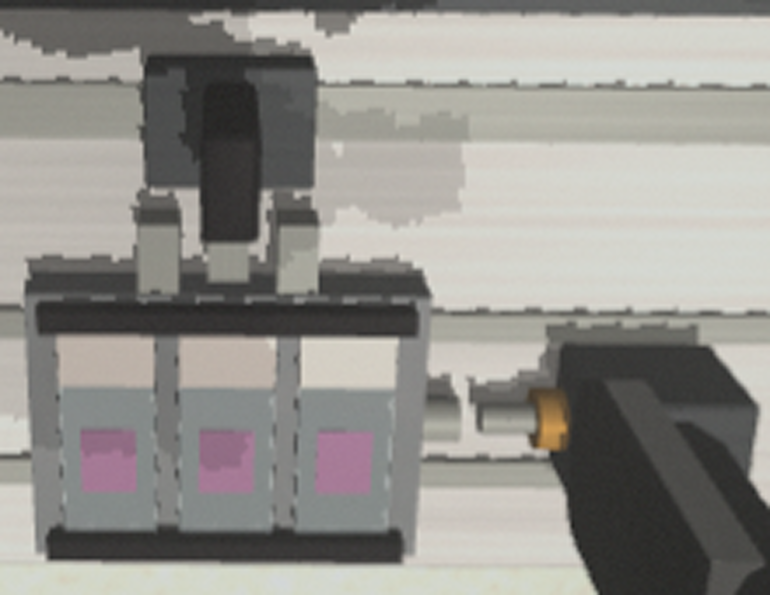

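Gap from nose to pin is about 4–5 mm, and the tongue has about 7 mm of play each way. I'll go down and grip.

```bash
python3 -m handwheel '[[-1.4,-0.6,30,0.009,1],[-1.4,-0.6,60,0.009,1],[-1.4,-0.6,90,0.009,1],[-1.4,-0.6,105,0.009,1],[-1.4,-0.6,114,0.009,1],[-1.4,-0.6,114,0.009,1],[-1.4,-0.6,114,0.009,1],[-1.4,-0.6,114,0.009,1]]' 40
python3 plan.py .4933 -.0144 .0468 1.393
```

```text
clock: 2.6
tcp_pos: [0.4956, -0.0151, 0.0486]
orientation: [0.001, 0.089, 0.996, -0.0]
wrist_force: [-0.0, -0.0, 0.1]
finger_gap: 0.0855
grip_force: 0.0
[2.4 0.3 1.8] 0.0005 [ 0.4956 -0.0151  0.0486] 2.6
```

```bash
python3 -m handwheel '[[1.5,0,1,0,0.5],[1.5,0,1,0,0.3],[1.5,0,1,0,0.2],[1.5,0,1,0,0],[1.5,0,1,0,0],[1.5,0,1,0,0],[1.5,0,1,0,0],[1.5,0,1,0,0]]' 50
python3 -m handwheel '[[0,0,0,0,0],[0,0,0,0,0],[0,0,0,0,0],[0,0,0,0,0]]'
```

```text
clock: 3.4
tcp_pos: [0.4932, -0.0149, 0.0464]
orientation: [0.0, 0.089, 0.996, 0.0]
wrist_force: [-1.7, -0.1, 3.1]
finger_gap: 0.0115
grip_force: 49.3
clock: 3.8
tcp_pos: [0.4932, -0.0149, 0.0464]
orientation: [0.0, 0.089, 0.996, 0.0]
wrist_force: [-1.5, 0.7, 4.7]
finger_gap: 0.0113
grip_force: 49.6
```

```bash
cat > f.py <<'E'
from h import *
from workcell import sensors
s=sensors.get_state(); a=1.393; u=np.array([np.cos(a),np.sin(a),0])
v=np.array([u[1],-u[0],0])
p=np.array(s["tcp_pos"])-[.4932,-.0149,.0464]; w=np.array(s["wrist_force"])
print("t %.2f along %.2f lat %.2f z %.2f mm | Fy %.2f Fx %.2f Fz %.2f"%(s["clock"],p@u*1e3,p@v*1e3,p[2]*1e3,w@u,w@v,w[2]))
E
python3 -m handwheel '[[0,-2,0,0,0],[0,-4,0,0,0],[0,-6,0,0,0],[0,-8,0,0,0],[0,-10,0,0,0],[0,-12,0,0,0],[0,-14,0,0,0],[0,-16,0,0,0]]' ; python3 f.py
python3 -m handwheel '[[0,-2,0,0,0],[0,-4,0,0,0],[0,-6,0,0,0],[0,-8,0,0,0],[0,-10,0,0,0],[0,-12,0,0,0],[0,-12,0,0,0],[0,-12,0,0,0]]'; python3 f.py
```

```text
clock: 4.6
tcp_pos: [0.4908, -0.028, 0.0464]
orientation: [0.001, 0.088, 0.996, 0.003]
wrist_force: [0.9, 12.7, 5.7]
finger_gap: 0.0112
grip_force: 49.8
t 4.60 along -13.28 lat -0.06 z 0.04 mm | Fy 12.65 Fx -1.35 Fz 5.73
clock: 5.4
tcp_pos: [0.4886, -0.0401, 0.0464]
orientation: [0.0, 0.088, 0.996, 0.003]
wrist_force: [-0.1, 10.3, 6.0]
finger_gap: 0.011
grip_force: 49.9
t 5.40 along -25.59 lat -0.11 z 0.03 mm | Fy 10.13 Fx -1.93 Fz 5.97
```

```bash
python3 -m handwheel '[[0,-1,0,0,0],[0,-2,0,0,0],[0,-2,0,0,0],[0,-2,0,0,0]]'; python3 f.py
python3 - <<'E'
from h import *
from workcell import imaging
a,b=[imaging.read_camera(n) for n in("wrist","top")]
np.savez("wrist2.npz",**a); np.savez("top2.npz",**b)
t0=load("top0.npz")["color"][225:345,260:425]; t2=b["color"][225:345,260:425]
im=np.vstack([cv2.resize(a["color"][180:420,200:480],(700,600))[:300],np.hstack([cv2.resize(x,(350,255)) for x in(t0,t2)])])
cv2.imwrite("pics/w2.png",im)
E
python3 f.py
```

```text
clock: 5.8
tcp_pos: [0.4883, -0.0419, 0.0464]
orientation: [0.001, 0.088, 0.996, 0.003]
wrist_force: [1.2, 10.8, 6.4]
finger_gap: 0.0113
grip_force: 49.9
t 5.80 along -27.42 lat -0.09 z 0.04 mm | Fy 10.87 Fx -0.75 Fz 6.40
t 5.90 along -27.41 lat -0.11 z 0.02 mm | Fy 10.77 Fx -0.41 Fz 5.63
```

View pics/w2.png

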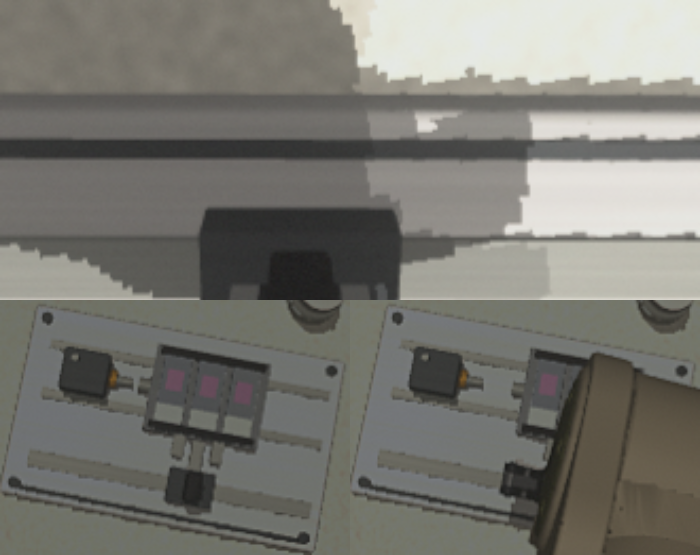

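The carriage has moved back about 20 mm (its edge went from 160 to 180 px in the insets, at about 0.93 mm/px), and the tongue is on the rear lug. I'll take 2 mm more for margin, then approach.

```bash
python3 -m handwheel '[[0,-1,0,0,0],[0,-2,0,0,0],[0,-2,0,0,0],[0,-2,0,0,0]]' >/dev/null; python3 f.py
python3 -m handwheel '[[0,1,0,0,0],[0,2,0,0,0],[0,3,0,0,0],[0,4.5,0,0,0],[0,6,0,0,0],[0,7.5,0,0,0],[0,9,0,0,0],[0,10.5,0,0,0]]' >/dev/null; python3 f.py
python3 -m handwheel '[[0,1,0,0,0],[0,2,0,0,0],[0,3,0,0,0],[0,4,0,0,0],[0,5,0,0,0],[0,6,0,0,0],[0,7,0,0,0],[0,8,0,0,0]]' >/dev/null; python3 f.py
python3 -m handwheel '[[0,1,0,0,0],[0,2,0,0,0],[0,3,0,0,0],[0,4,0,0,0],[0,5,0,0,0],[0,6,0,0,0],[0,7,0,0,0],[0,8,0,0,0]]' >/dev/null; python3 f.py
```

```text
t 6.30 along -29.38 lat -0.14 z 0.04 mm | Fy 12.30 Fx 0.16 Fz 5.75
t 7.10 along -22.90 lat -0.08 z 0.03 mm | Fy -4.64 Fx -1.66 Fz 5.77
t 7.90 along -15.01 lat -0.07 z 0.04 mm | Fy -6.75 Fx -1.08 Fz 5.43
t 8.70 along -9.03 lat -0.05 z 0.05 mm | Fy -12.12 Fx -2.24 Fz 6.16
```

Pushing now feels like 12 N with the carriage engaged. I'll continue, sampling as it goes.

```bash
python3 -m handwheel '[[0,1,0,0,0],[0,2,0,0,0],[0,3,0,0,0],[0,4,0,0,0],[0,5,0,0,0],[0,6,0,0,0],[0,7,0,0,0],[0,8,0,0,0]]' >/dev/null; python3 f.py
python3 -m handwheel '[[0,0.5,0,0,0],[0,1,0,0,0],[0,1.5,0,0,0],[0,2,0,0,0],[0,2.5,0,0,0],[0,3,0,0,0]]' >/dev/null; python3 f.py
python3 -m handwheel '[[0,0.5,0,0,0],[0,1,0,0,0],[0,1.5,0,0,0],[0,2,0,0,0]]' >/dev/null; python3 f.py
python3 -m handwheel '[[0,0.5,0,0,0],[0,1,0,0,0],[0,1.5,0,0,0],[0,2,0,0,0]]' >/dev/null; python3 f.py
```

```text
t 9.50 along -1.03 lat -0.03 z 0.04 mm | Fy -13.11 Fx -1.28 Fz 5.19
t 10.10 along 1.99 lat -0.02 z 0.04 mm | Fy -12.39 Fx -2.10 Fz 5.35
t 10.50 along 3.97 lat -0.01 z 0.05 mm | Fy -11.89 Fx -2.06 Fz 5.41
t 10.90 along 5.97 lat -0.01 z 0.04 mm | Fy -12.24 Fx -2.09 Fz 5.57
```

```bash
python3 -m handwheel '[[0,0.25,0,0,0],[0,0.5,0,0,0],[0,0.75,0,0,0],[0,1,0,0,0]]' >/dev/null; python3 f.py
python3 -m handwheel '[[0,0.25,0,0,0],[0,0.5,0,0,0],[0,0.75,0,0,0],[0,1,0,0,0]]' >/dev/null; python3 f.py
python3 -m handwheel '[[0,0.25,0,0,0],[0,0.5,0,0,0],[0,0.75,0,0,0],[0,1,0,0,0]]' >/dev/null; python3 f.py
python3 -m handwheel '[[0,0.25,0,0,0],[0,0.5,0,0,0],[0,0.75,0,0,0],[0,1,0,0,0]]' >/dev/null; python3 f.py
```

```text
t 11.30 along 6.99 lat -0.02 z 0.04 mm | Fy -13.05 Fx -1.64 Fz 6.11
t 11.70 along 7.95 lat 0.00 z 0.04 mm | Fy -12.69 Fx -2.44 Fz 6.15
t 12.10 along 8.96 lat -0.02 z 0.03 mm | Fy -11.05 Fx -2.41 Fz 6.00
t 12.50 along 9.98 lat 0.01 z 0.03 mm | Fy -11.15 Fx -2.05 Fz 5.24
```

```bash
python3 -m handwheel '[[0,0.25,0,0,0],[0,0.5,0,0,0]]' >/dev/null; python3 f.py
python3 -m handwheel '[[0,0.25,0,0,0],[0,0.5,0,0,0]]' >/dev/null; python3 f.py
python3 -m handwheel '[[0,0.25,0,0,0],[0,0.5,0,0,0]]' >/dev/null; python3 f.py
python3 -m handwheel '[[0,0.25,0,0,0],[0,0.5,0,0,0]]' >/dev/null; python3 f.py
```

```text
t 12.70 along 10.47 lat 0.01 z 0.04 mm | Fy -12.86 Fx -2.02 Fz 5.62
t 12.90 along 10.98 lat -0.00 z 0.02 mm | Fy -12.42 Fx -1.54 Fz 6.20
t 13.10 along 11.46 lat -0.00 z 0.03 mm | Fy -11.38 Fx -2.17 Fz 6.79
t 13.30 along 11.97 lat -0.00 z 0.02 mm | Fy -11.45 Fx -1.65 Fz 5.97
```

```bash
python3 -m handwheel '[[0,0.25,0,0,0],[0,0.5,0,0,0]]' >/dev/null; python3 f.py
python3 -m handwheel '[[0,0.25,0,0,0],[0,0.5,0,0,0]]' >/dev/null; python3 f.py
python3 -m handwheel '[[0,0.25,0,0,0],[0,0.5,0,0,0]]' >/dev/null; python3 f.py
```

```text
t 13.50 along 12.45 lat -0.01 z 0.01 mm | Fy -13.27 Fx -1.62 Fz 5.69
t 13.70 along 12.98 lat 0.01 z 0.05 mm | Fy -10.78 Fx -2.50 Fz 6.28
t 13.90 along 13.50 lat 0.02 z 0.05 mm | Fy -11.45 Fx -1.41 Fz 5.70
```

The force is still at the baseline of about 12 N, so I'll check the gap by eye.

Run:
```python
from h import *
from workcell import imaging
b=imaging.read_camera("top"); np.savez("top3.npz",**b); s=imaging.read_camera("side"); np.savez("side3.npz",**s)
t=[cv2.resize(x["color"][235:300,280:360],(400,325),interpolation=cv2.INTER_CUBIC) for x in(load("top0.npz"),b)]
P=proj(s,[[.585,.06,.04]])[0].astype(int); print(P)
y,x=P[1],P[0]; c=s["color"][y-27:y+28,x-80:x+80]
cv2.imwrite("pics/t3.png",np.vstack([np.hstack(t),cv2.resize(c,(800,275),interpolation=cv2.INTER_CUBIC)]))
```

```text
[300 261]
```

View pics/t3.png

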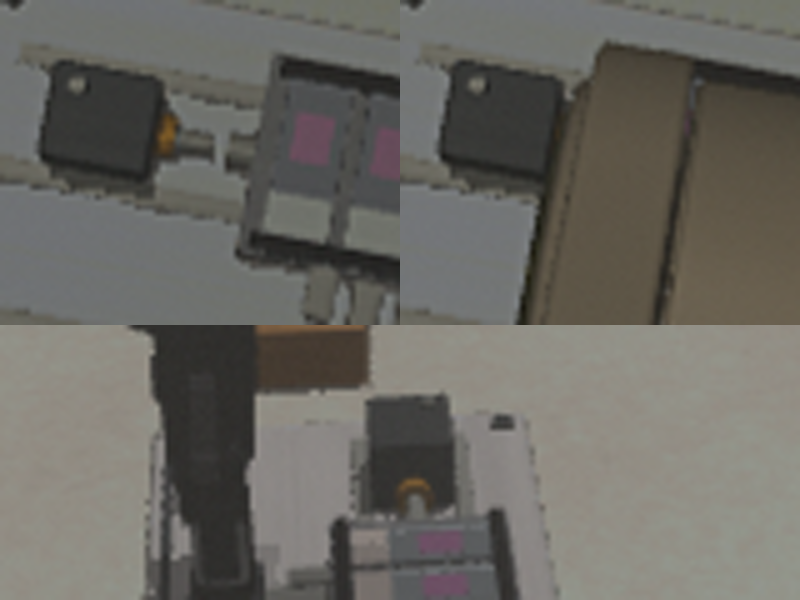

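The top view is blocked by the arm. In the side view the nose is still hidden behind the carriage edge and only the pin and sleeve show at (415,495). I'll continue by feel in finer steps.

```bash
python3 -m handwheel '[[0,0.25,0,0,0]]' >/dev/null; python3 f.py
python3 -m handwheel '[[0,0.25,0,0,0]]' >/dev/null; python3 f.py
python3 -m handwheel '[[0,0.25,0,0,0]]' >/dev/null; python3 f.py
python3 -m handwheel '[[0,0.25,0,0,0]]' >/dev/null; python3 f.py
python3 -m handwheel '[[0,0.25,0,0,0]]' >/dev/null; python3 f.py
python3 -m handwheel '[[0,0.25,0,0,0]]' >/dev/null; python3 f.py
```

```text
t 14.10 along 13.67 lat -0.02 z 0.03 mm | Fy -11.90 Fx -2.41 Fz 5.77
t 14.20 along 13.84 lat 0.00 z 0.02 mm | Fy -12.45 Fx -2.02 Fz 5.21
t 14.30 along 14.01 lat -0.02 z 0.02 mm | Fy -13.71 Fx -1.70 Fz 5.87
t 14.40 along 14.17 lat 0.01 z 0.05 mm | Fy -13.02 Fx -1.23 Fz 6.70
t 14.50 along 14.36 lat 0.03 z 0.05 mm | Fy -14.39 Fx -1.72 Fz 5.32
t 14.60 along 14.51 lat 0.01 z 0.03 mm | Fy -14.27 Fx -1.35 Fz 6.59
```

Contact came at about 13.5 mm, with force rising and the advance lagging the command as expected. Target is about 17 N at about 16.0 mm.

```bash
python3 -m handwheel '[[0,0.25,0,0,0]]' >/dev/null; python3 f.py
python3 -m handwheel '[[0,0.25,0,0,0]]' >/dev/null; python3 f.py
python3 -m handwheel '[[0,0.25,0,0,0]]' >/dev/null; python3 f.py
python3 -m handwheel '[[0,0.25,0,0,0]]' >/dev/null; python3 f.py
python3 -m handwheel '[[0,0.25,0,0,0]]' >/dev/null; python3 f.py
python3 -m handwheel '[[0,0.25,0,0,0]]' >/dev/null; python3 f.py
```

```text
t 14.70 along 14.68 lat -0.01 z 0.03 mm | Fy -13.96 Fx -0.99 Fz 6.23
t 14.80 along 14.86 lat -0.02 z 0.02 mm | Fy -14.22 Fx -1.97 Fz 6.43
t 14.90 along 15.02 lat 0.01 z 0.04 mm | Fy -15.06 Fx -1.84 Fz 7.42
t 15.00 along 15.18 lat -0.01 z 0.02 mm | Fy -14.65 Fx -2.31 Fz 6.16
t 15.10 along 15.36 lat 0.01 z 0.04 mm | Fy -15.01 Fx -2.43 Fz 7.00
t 15.20 along 15.54 lat -0.01 z 0.03 mm | Fy -15.90 Fx -1.49 Fz 5.24
```

```bash
python3 -m handwheel '[[0,0.25,0,0,0]]' >/dev/null; python3 f.py
python3 -m handwheel '[[0,0.25,0,0,0]]' >/dev/null; python3 f.py
python3 -m handwheel '[[0,0.25,0,0,0]]' >/dev/null; python3 f.py
python3 -m handwheel '[[0,0,0,0,0]]' >/dev/null; python3 f.py
python3 -m handwheel '[[0,0,0,0,0]]' >/dev/null; python3 f.py
python3 -m handwheel '[[0,0,0,0,0]]' >/dev/null; python3 f.py
```

```text
t 15.30 along 15.70 lat -0.00 z 0.04 mm | Fy -16.42 Fx -2.38 Fz 6.03
t 15.40 along 15.88 lat -0.01 z 0.05 mm | Fy -16.07 Fx -2.27 Fz 6.25
t 15.50 along 16.03 lat 0.02 z 0.05 mm | Fy -16.52 Fx -1.83 Fz 5.81
t 15.60 along 16.05 lat 0.02 z 0.04 mm | Fy -16.37 Fx -1.59 Fz 5.90
t 15.70 along 16.02 lat -0.01 z 0.03 mm | Fy -16.25 Fx -2.18 Fz 5.26
t 15.80 along 16.06 lat 0.01 z 0.03 mm | Fy -17.20 Fx -0.90 Fz 7.11
```

About 4.5–5 N on the pin. I'll let go and rise straight up.

```bash
python3 -m handwheel '[[0,0,0,0,0.3],[0,0,0,0,0.5],[0,0,0,0,0.6],[0,0,0,0,0.6],[0,0,0,0,0.6],[0,0,0,0,0.6]]'; python3 f.py
python3 -m handwheel '[[0,0,-15,0,0.6],[0,0,-35,0,0.6],[0,0,-60,0,0.6],[0,0,-90,0,0.6],[0,0,-120,0,0.6],[0,0,-150,0,0.6],[0,0,-150,0,0.6],[0,0,-150,0,0.6]]'
python3 -m handwheel '[[30,0,0,0,0.6],[60,0,0,0,0.6],[90,0,0,0,0.6],[120,0,0,0,0.6],[120,0,0,0,0.6]]' >/dev/null
python3 - <<'E'
from h import *
from workcell import imaging
a=imaging.read_camera("wrist"); b=imaging.read_camera("top")
np.savez("top4.npz",**b); np.savez("wrist4.npz",**a)
t=[cv2.resize(x["color"][235:335,280:380],(400,400),interpolation=cv2.INTER_CUBIC) for x in(load("top0.npz"),b)]
cv2.imwrite("pics/t4.png",np.hstack(t)); cv2.imwrite("pics/w4.png",a["color"])
E
```

```text
clock: 16.4
tcp_pos: [0.4968, 0.0057, 0.0462]
orientation: [-0.0, 0.089, 0.996, 0.0]
wrist_force: [0.0, -0.0, -0.5]
finger_gap: 0.0514
grip_force: 0.0
t 16.40 along 20.93 lat -0.14 z -0.17 mm | Fy -0.04 Fx 0.05 Fz -0.48
clock: 17.2
tcp_pos: [0.4973, 0.0055, 0.1968]
orientation: [0.001, 0.089, 0.996, -0.0]
wrist_force: [-0.1, 0.2, -0.1]
finger_gap: 0.0513
grip_force: 0.0
```

View pics/t4.png

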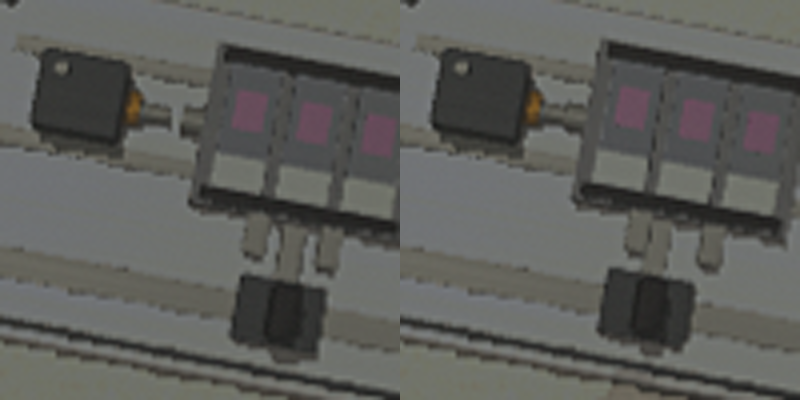

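View pics/w4.png

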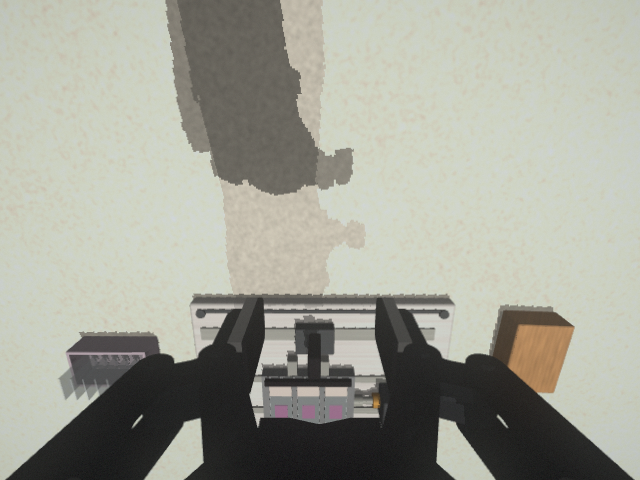

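In the top view the nose is on the pin at (550,115), and the tongue at (657,245) lies against the gauge-side lug at (638,235). The wrist view at least shows the bystanders upright and the gripper clear. I'll check the fin's displacement for any slip on release.

Run:
```python
from h import *
u=np.array([np.cos(1.393),np.sin(1.393)]);r=[]
for n in("top0.npz","top4.npz"):
    d=load(n); P=cloud(d); s=P[285:335,325:375]; m=(s[...,2]>.065)&(s[...,2]<.085); q=s[m]; r.append(q[:,:2].mean(0)@u); print(m.sum())
print("fin shift mm",(r[1]-r[0])*1e3)
g=[cv2.cvtColor(load(n)["color"],cv2.COLOR_BGR2GRAY) for n in("top0.npz","top4.npz")]
for nm,(x,y,w,h) in {"carriage":(333,247,52,45),"fin":(337,302,25,22)}.items():
    t=g[0][y:y+h,x:x+w]; S=cv2.matchTemplate(cv2.resize(g[1],None,fx=8,fy=8,interpolation=2)[(y-20)*8:(y+h+20)*8,(x-30)*8:(x+w+20)*8],cv2.resize(t,None,fx=8,fy=8,interpolation=2),5)
    l=cv2.minMaxLoc(S); dx,dy=l[3][0]/8-30,l[3][1]/8-20
    z=.036 if nm=="carriage" else .06; c=(x+w/2,y+h/2)
    A=at_z(load("top0.npz"),[c,(c[0]+dx,c[1]+dy)],z); print(nm,l[1],dx,dy,(A[1]-A[0])[:2]@u*1e3)
```

```text
95
96
fin shift mm 15.087746328712099
carriage 0.977668285369873 -4.5 -0.875 8.36688697400113
fin 0.9532811045646667 -8.0 -1.5 14.290978962730744
```

```bash
python3 -c "
from workcell import workorder; print(workorder.hand_in())"
```

```text
the job is handed in; nothing more can be done
None
```

The job is handed in, with no verdict returned: the carriage was drawn back about 20 mm, brought up in one direction to about 4.5–5 N on the pin (estimated from wrist force), and released with the tongue on the gauge-side lug.

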